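# Tare the kitchen scale with the dish on it

### The job

The white porcelain dish already stands on the pan of the dial kitchen scale, so the needle reads above zero. Turn the scale's tare knob until its needle stands at the middle of the broad zero mark, then let go of it. Leave the dish where it stands on the pan and do not touch the wind-up kitchen timer, which has a similar grip.

Things in the scene. Friction and masses are not known exactly. Their poses are not given: they have to be found in the camera images.
- scale: Fixed dial kitchen scale: a low white box 285 x 150 mm, 50 mm high. Origin on the tare knob's axis at worktop height, z up, x towards the round steel pan (136 mm across, top 66 mm high, centre at x = 140 mm). Round the knob a white upward-facing dial, 119 mm across, with thin black graduations and one broad black block 20 degrees wide, on the pan side: the zero mark.
- tare_grip (a point): Grip point of the tare knob (black bar on a metal disc) amid the dial: on its axis, 80 mm above the worktop; turns with it. z up, x along the knob's upright bar (44 mm long, 12 mm thick, top 90 mm and foot 59 mm above the worktop; pinch it across y) towards the end with a white line on top and a thin flat black needle that reaches 47 mm from the axis, 55 mm above the worktop.
- tare_knob (a joint): Angle of the knob and its needle, rad: 0 = needle at the middle of the zero mark, pointing at the pan's centre; grows clockwise seen from above. Starts between 0.7 and 1.35, so turn it counter-clockwise by that much, in one grasp. It goes from -0.9 to 1.7, with no stop or click at zero; light friction (0.05 N m) holds it where it is left.
- dish: White porcelain spoon dish, oval, 112 x 90 mm, 19 mm high, loose on the scale's pan; origin at the centre of its underside, z up.
- egg_timer: Wind-up kitchen timer, a bystander, loose on the worktop beside the scale, on its left or right: a white foot with a red dome and a bar grip on top, 62 mm across, 60 mm high; origin at the centre of its underside, z up.
Not all that is in view belongs to the job. Of the things that look like the dish, the middle-sized one is meant.

How it is judged:
By the outcome, as a careful person would: the job done as asked, in the order asked, and still so for the second after the job is handed in, with the robot touching nothing.
It also fails if it takes over 32 s, if anything falls off the work surface, if the arm or the gripper's body presses on something with over 40 N, if the wrist force passes 120 N, or if a joint passes its speed limit or range.

### The arm

A 6-joint arm with a two-finger parallel gripper is mounted at the origin on a cart in front of the work surface, level with it; the furniture and walls round the work are solid. World frame = base frame: x ahead of the robot, y to its left, z up, the work surface at z = 0. Lengths are in mm, angles in degrees, forces in N, time in s.
With the tool pointing down it reaches from about 350 to 875 mm from the base axis. Payload 4.2 kg.
Tool frame: the origin (TCP) lies at the centre of the arm's flange, where the gripper is bolted on; the fingertips stand 173 mm ahead of it and the grasp point (between the pads) lies 155 mm ahead of it (bot.finger_overhang is the distance from the TCP to the fingertips, in mm); z points along the fingers, y is the line along which they close (so a half turn about z gives the same grasp; the last joint's range is limited). The gripper opens to 85 mm and grips with 20 to 120 N. Pads are 22 mm wide; open, the fingers measure 114 mm over their backs; the gripper's body (76 mm by 85 mm) begins 54 mm behind the grasp point. The pads swing forward as they close: fully open they stand 13 mm farther back than shut.
Start: joints at [-54.339, 22.042, 0.453, 0, -68.411, -14.817], TCP at [222.407, -584.068, 404.712] pointing down, gripper open.
Joint ranges: [-179.83, 179.83], [-69.29, 118.12], [-61.27, 80.66], [-181.25, 117.63], [-171.15, -9.14], [-177.46, 177.46]. Speed limits (degrees/s): [159.86, 159.86, 180, 180, 180, 180].

### API

Orientations are given as [roll, pitch, yaw] about the fixed x, y, z axes, in that order (R = Rz(yaw) Ry(pitch) Rx(roll)).
In Python, from cell import bot, planner, imaging, close_job, spotter gives the robot as it stands. Calls block until the motion is done:
- bot.reach(position, orientation): joint-space move of the TCP to a pose.
- bot.move_l(position, velocity=150, rot=None): straight line of the TCP; rot=None keeps the orientation; velocity is the mean speed in mm/s.
- bot.move_j(angles): joint-space move.
- bot.open_gripper() and bot.close_gripper(newtons=None): open the fingers fully, or close them until they stop; newtons is the grip in N (None keeps the last).
- bot.dwell(seconds).
- planner.inverse_kinematics(position, orientation): joint angles nearest the present ones, or None.
- imaging.get_image(name): name is "scene" or "top"; returns the picture (480x640x3 uint8, red, green, blue); there is no depth.
- imaging.camera_params(name): a dict with "fovy" (degrees; the focal length in pixels is half the picture's height over the tangent of half this angle, whatever the lens; pixels are square), "cx", "cy" (the principal point, pixels), "k1" (the pictures are not rectified: a ray, as slopes to the right and down, at radius r is drawn at 1 + k1 r^2 times it, then the intrinsics apply), "rvec" (rotation vector, rad) and "tvec" (3), from world to camera coordinates, as OpenCV has them. Camera axes: x right, y down, z forward; pixel columns grow to the right and rows downward; lengths in mm; the calibration is good to about 2 mm. A picture is of the moment at which its call begins. camera_params takes no time and is no camera call.
A pose or a line that the arm cannot do raises bot.IKError and nothing moves.
- close_job(): hands the job in; it is judged then, once.
Trained networks look in the newest picture that a camera, given by its name, has taken for a name from the list of things; names that differ only in an ending like _2 or _b are one class to them, and where a whole thing is asked for, a point or a joint stands for the part that bears it (a point fixed in the world has none). Each returns a list of dicts, best first, with "score" (0 to 1); they miss things now and then, are a little off and sometimes report something else, mostly with a low value. They report only what shows in the picture. A call takes as long as a camera call. They do not tell look-alikes from the thing itself.
- spotter.spot_in(camera, query): "xyz" ([x, y, z] in mm, in world coordinates, good to about 4 mm: the middle of the surface that is visible of it).
- spotter.trace(camera, query): "region" (480x640 bool, what is visible of it).
- spotter.spot_point(camera, query): "xyz" ([x, y, z] in mm, in world coordinates, good to about 4 mm: a listed point, or the origin of a listed thing).
Readings, each from a call of its own:
- bot.get_time(): time.
- bot.get_joint_pos(): joint angles.
- bot.get_joint_velocities(): joint speeds.
- bot.get_joint_torque(): joint torques, N m.
- bot.get_ee_pos(): TCP position.
- bot.get_tool_rot(): TCP orientation.
- bot.get_ft_force(): force on the tool from outside, world axes, zero at the start.
- bot.get_torque(): the same for the moment, N m.
- bot.get_grip_width(): finger opening in mm.
- bot.get_finger_force(): force on a finger pad.
Only numpy, scipy, OpenCV 4.12 (cv2) and the standard library are available. Lean on these libraries where they do the work, as an engineer would, in place of code of your own. Each camera call takes 0.05 s, during which the arm holds its last target. There are 200 camera calls.

## Working session

There is one attempt and no reset: what is moved stays moved. The work goes in short steps, each a Python script; the robot and the scene stay as the last script left them, time stands still between calls to the robot, and variables do not carry over. Pictures are saved under pics/ and viewed, at most 10 in all, crops included, and the job is handed in when it is done.

```bash
mkdir -p pics; python3 - <<'E'
from cell import bot, planner, imaging, close_job, spotter
import cv2,numpy as np
for c in("scene","top"):
    im=imaging.get_image(c); cv2.imwrite(f"pics/{c}0.png",im[...,::-1])
    print(c,imaging.camera_params(c))
    for q in("scale","tare_grip","dish","egg_timer"):
        print(q,[(np.round(d["xyz"]).tolist(),round(d["score"],2)) for d in spotter.spot_point(c,q)])
print(bot.get_time())
E
```

```text
scene {'fovy': 57.218339263010805, 'cx': 322.76571517217053, 'cy': 236.67543271733527, 'k1': -0.07441686563095173, 'rvec': array([ 0.68952858, -2.36648976,  1.43850632]), 'tvec': array([374.33922853, 235.02463457, 906.24391267])}
scale [([462.0, -64.0, -0.0], 0.91)]
tare_grip [([463.0, -65.0, 75.0], 0.64)]
dish [([564.0, 104.0, -2.0], 0.93), ([599.0, -69.0, 64.0], 0.78), ([427.0, -541.0, 1.0], 0.63)]
egg_timer [([431.0, -337.0, -0.0], 0.75)]
top {'fovy': 53.22099772915021, 'cx': 312.5993248021427, 'cy': 234.23869679212197, 'k1': 0.037953093267646294, 'rvec': array([ 2.14773841, -2.09765755,  0.19235941]), 'tvec': array([-117.34361779,  501.48397865, 1237.20056729])}
scale [([462.0, -65.0, -3.0], 0.93)]
tare_grip [([460.0, -59.0, 82.0], 0.77)]
dish [([565.0, 106.0, -4.0], 0.63), ([426.0, -535.0, 0.0], 0.6), ([594.0, -75.0, 67.0], 0.57)]
egg_timer [([428.0, -342.0, -1.0], 0.6)]
0.5
```

View pics/scene0.png

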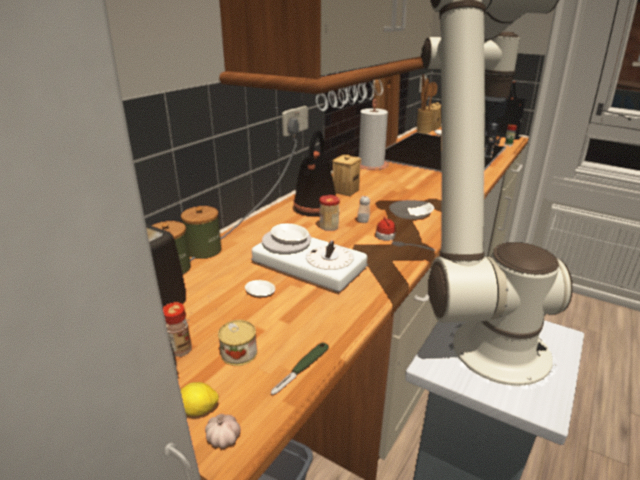

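View pics/top0.png

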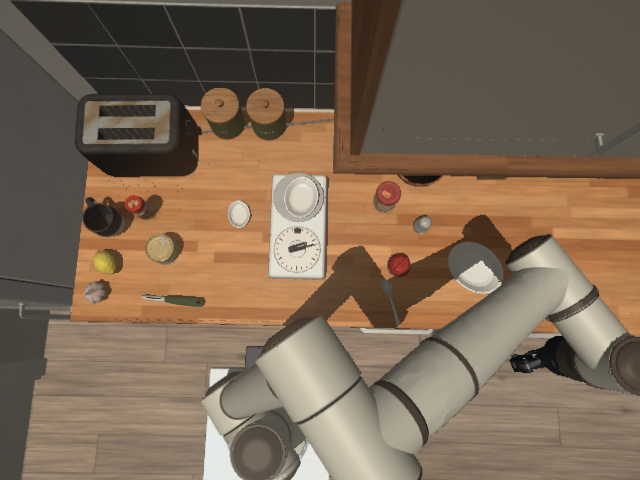

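The scene shows the scale with its dish on the pan (290,235), a smaller dish at (260,288) and a larger one at (410,210), with the timer at (386,230). In the top view the needle points right from the knob at (298,247), and the zero mark is at (298,230). Next I rectify the dial plane for precise angles.

```bash
cat >h.py <<'E'
from cell import bot, planner, imaging, close_job, spotter
import cv2,numpy as np
def proj(c,P):
    p=imaging.camera_params(c); f=240/np.tan(np.radians(p["fovy"]/2))
    R,_=cv2.Rodrigues(p["rvec"]); q=np.asarray(P,float).reshape(-1,3)@R.T+p["tvec"]
    s=q[:,:2]/q[:,2:]; s=s*(1+p["k1"]*(s**2).sum(1,keepdims=True))
    return s*f+[p["cx"],p["cy"]]
def rect(c,im,cx,cy,z,half=(110,110),s=.5):
    # world-aligned map: up = +x, left = +y
    xs=np.arange(cx+half[0],cx-half[0],-s); ys=np.arange(cy+half[1],cy-half[1],-s)
    X,Y=np.meshgrid(xs,ys,indexing="ij")
    uv=proj(c,np.stack([X,Y,np.full_like(X,z)],-1)).astype(np.float32).reshape(X.shape+(2,))
    return cv2.remap(im,uv[...,0],uv[...,1],cv2.INTER_CUBIC)
E
python3 - <<'E'
from h import *
out=[]
for c in("top","scene"):
    im=cv2.imread(f"pics/{c}0.png")
    out.append(rect(c,im,530,-65,50,(140,95),.5))
cv2.imwrite("pics/rect0.png",np.hstack(out))
E
```

```text
(no output)
```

View pics/rect0.png

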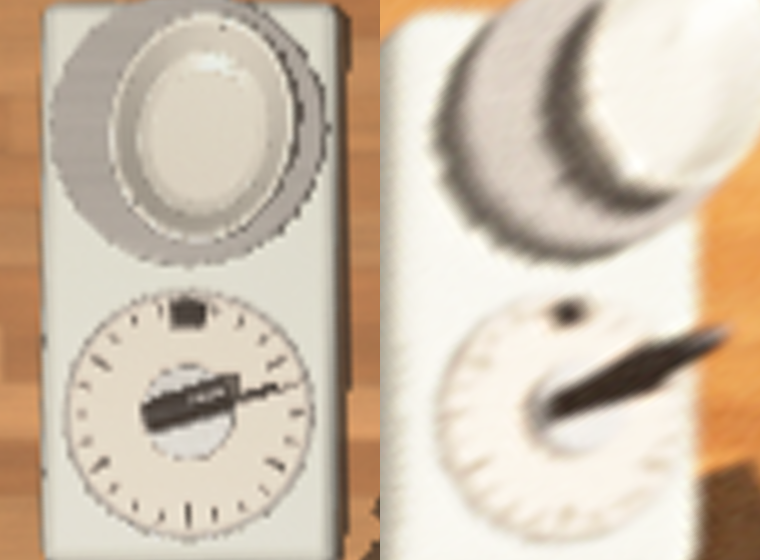

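The rectified top view (0.5 mm/px) shows the knob axis at about (189,414), the zero mark at (188,313) and the needle tip at (300,383), so the needle is about 75° clockwise. I refine this numerically and check IK.

```bash
cat >>h.py <<'E'
def measure(im,c="top",C=(463.,-64.5)):
    """axis from mark/opposite tick symmetry is C; returns zero-mark, needle bearing (deg cw from +x)"""
    def dark(z,lo,hi,bl,bh):
        g=rect(c,cv2.cvtColor(im,cv2.COLOR_BGR2GRAY),*C,z,(70,70),.25).astype(float)
        i,j=np.indices(g.shape); x=70-.25*i; y=70-.25*j
        r=np.hypot(x,y); b=np.degrees(np.arctan2(-y,x)); w=np.clip(130-g,0,None)*((r>lo)&(r<hi)&(b>bl)&(b<bh))
        return (w*x).sum()/w.sum(),(w*y).sum()/w.sum(),w.sum()
    return dark
E
python3 - <<'E'
from h import *
im=cv2.imread("pics/top0.png"); g=cv2.cvtColor(im,cv2.COLOR_BGR2GRAY)
d=measure(im)
m=d(50,38,60,-20,20); n=d(55,27,44,62,88); k=d(50,44,60,170,180); k2=d(50,44,60,-180,-170)
print("mark",m,"opp",k,k2,"needle",n,"bearing",np.degrees(np.arctan2(-n[1],n[0])),np.degrees(np.arctan2(-m[1],m[0])))
# steel disc / dial circle
r=cv2.GaussianBlur(rect("top",g,463,-64.5,50,(70,70),.25),(0,0),3)
print(cv2.HoughCircles(r,cv2.HOUGH_GRADIENT,1,400,param1=60,param2=20,minRadius=225,maxRadius=260))
for a in(-75,105):
    for yaw in(a,a+75):
        print(yaw,planner.inverse_kinematics([463,-64.5,235],[180,0,yaw]))
E
```

```text
mark (np.float64(50.84269421419), np.float64(0.24985473217356244), np.float64(168654.0)) opp (np.float64(-49.36788617886179), np.float64(-0.25), np.float64(123.0)) (np.float64(-49.04915254237288), np.float64(0.7321263482280431), np.float64(3245.0)) needle (np.float64(10.319612531719695), np.float64(-34.67803899082569), np.float64(40984.0)) bearing 73.42786278284113 -0.28156466974944716
None
-75 [ 12.05820542  18.9741208  -33.72044243   0.         -37.30543677
   2.94179458]
0 [ 1.20582054e+01  1.89741208e+01 -3.37204424e+01  2.54444375e-14
 -3.73054368e+01  7.79417946e+01]
105 [  12.05820542   18.9741208   -33.72044243    0.          -37.30543677
 -177.05820542]
180 [ 1.20582054e+01  1.89741208e+01 -3.37204424e+01 -2.54444375e-14
 -3.73054368e+01 -1.02058205e+02]
```

```bash
python3 - <<'E'
from h import *
P=[463.4,-64.1]
bot.reach(P+[320],[180,0,-74]); print(bot.get_time(),bot.get_joint_pos())
f0=np.array(bot.get_ft_force())
bot.move_l(P+[236],120); print("down",bot.get_time(),np.array(bot.get_ft_force())-f0)
bot.close_gripper(30); print("grip",bot.get_time(),bot.get_grip_width(),bot.get_finger_force(),np.array(bot.get_ft_force())-f0,bot.get_torque())
E
```

```text
2.5833 [ 1.20353438e+01  1.17615505e+01 -2.79070334e+01  5.08120828e-03
 -5.03161208e+01  3.89721430e+00]
down 3.4333 [-0.49607143 -0.16636753  1.09541379]
grip 4.0917 11.405177784757825 32.93355166912079 [-1.28977941 -0.22214914  4.85648199] [0.07122171 0.38046742 0.00379213]
```

```bash
python3 - <<'E'
from h import *
q=list(bot.get_joint_pos()); y0=bot.get_tool_rot()[2]
for k in range(1,7):
    p=list(q); p[5]=q[5]+(-0.3-y0)*k/6; bot.move_j(p)
bot.dwell(.3)
print(bot.get_time(),bot.get_tool_rot(),bot.get_ee_pos(),bot.get_grip_width(),bot.get_ft_force(),bot.get_torque())
bot.open_gripper(); bot.move_l([463.4,-64.1,330],150)
q=list(bot.get_joint_pos()); q[0]-=45; bot.move_j(q); bot.dwell(.3)
im=imaging.get_image("top")[...,::-1].copy(); cv2.imwrite("pics/top1.png",im); print(bot.get_time())
cv2.imwrite("pics/rect1.png",np.hstack([cv2.resize(im,(400,300)),cv2.resize(rect("top",im,530,-65,50,(140,95),.5),None,fx=.95,fy=.95)[:300] ,cv2.resize(im,(1,300))]) if 0 else rect("top",im,530,-65,50,(140,95),.5))
m=measure(im,C=(463.4,-64.1))
for a in(m(50,50,58,-20,20),m(55,25,42,-25,25)): print(a)
E
```

```text
6.2917 [-1.79924447e+02 -9.87818557e-02 -5.69785561e-01] [463.79776409 -63.2684652  236.29381569] 11.364038539017773 [ 1.26993733  7.67386362 -0.35616611] [ 2.21279164 -0.34350002  0.02642974]
9.4667
(np.float64(52.792733306601384), np.float64(-0.04973197703866284), np.float64(94768.0))
(np.float64(31.129065606854116), np.float64(-2.4766030283896048), np.float64(80769.0))
```

View pics/rect1.png

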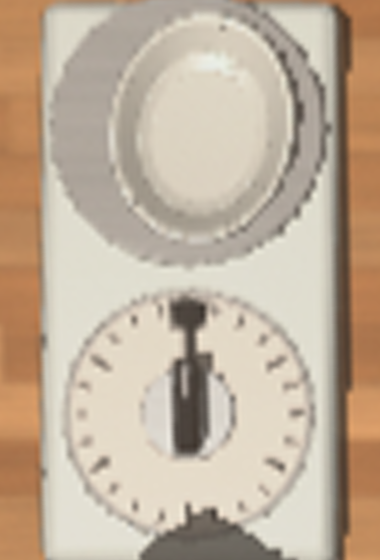

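View pics/top1.png

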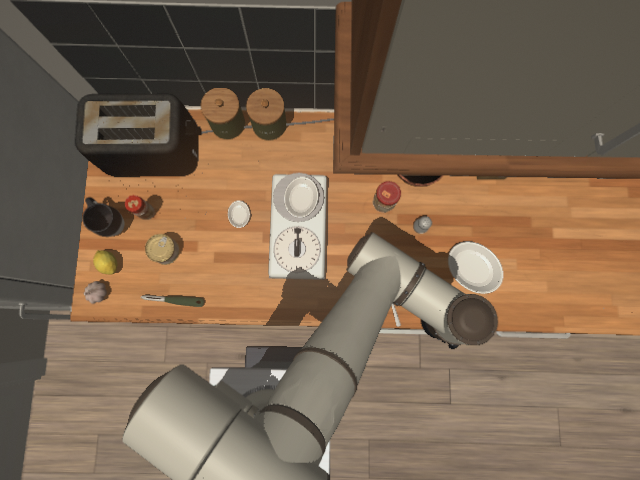

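The needle now stands at the zero mark (needle ~(190,340), mark (188,313)) and the dish hasn't moved. The bar's shadow to the right biases the centroid, so I check the needle column by column.

```bash
python3 - <<'E'
from h import *
im=cv2.imread("pics/top1.png")
g=cv2.cvtColor(im,cv2.COLOR_BGR2GRAY).astype(np.float32)
print(proj("top",[[463.4,-64.1,50],[513.4,-64.1,50]]))
print(g[222:252,290:307].astype(int))
e=cv2.imread("pics/top0.png",0)
print(e[224:238,290:307].astype(int))
r=rect("top",im,530,-65,50,(140,95),.5)[270:430,100:290]
cv2.imwrite("pics/z1.png",cv2.resize(r,None,fx=3.5,fy=3.5))
E
```

```text
[[296.66033463 248.68746479]
 [297.21884475 230.22041878]]
[[220 220 220 221 220 220 220 197 194 218 220 220 220 221 220 220 220]
 [220 220 220 220 220 220 220 220 220 220 220 221 220 220 220 220 220]
 [220 221 221 221 220 220 221 220 220 221 221 220 220 220 221 220 220]
 [220 220 218 218 215 216 217 217 210 214 217 217 220 220 220 221 220]
 [216 213 199 202 190 196 188 188 173 191 200 199 212 209 217 220 221]
 [197 175 188 196 177 184 145 139 175 175 183 180 187 172 203 212 208]
 [202 175 197 215 135 122  94  92  92 120 152 174 197 209 196 180 168]
 [217 217 147 211 105  71  70  72  70  70  69 166 166 205 216 196 202]
 [217 217 157 213 118  74  72  71  70  69  70 177 151 184 215 217 218]
 [218 217 192 216 126  76  73  70  69  69  77 209 192 214 217 216 217]
 [218 218 217 218 146  98  80  71  68  77 121 212 217 218 219 218 208]
 [217 218 217 217 168 162 129  78  77 138 185 215 218 217 217 218 190]
 [218 218 218 218 218 218 181  88  94 211 218 218 218 218 217 218 217]
 [218 218 217 218 218 217 181  89  93 210 218 218 217 218 218 217 218]
 [218 217 218 218 219 217 181  88  93 210 218 2
[... 1384 characters left out ...]
197 215 134 121  94  90  91 118 152 173 197 207 196 179 166]
 [217 216 146 210 105  70  68  69  69  68  69 167 166 204 215 196 201]
 [216 217 156 211 117  71  70  71  68  68  69 177 150 184 214 216 216]
 [217 217 192 214 125  75  71  69  68  70  77 209 191 215 216 216 216]
 [217 217 216 217 145  98  92  91  90  79 120 211 217 217 217 216 208]
 [217 217 217 217 169 162 163 162 161 145 184 214 217 216 216 217 188]
 [217 217 217 217 218 217 217 217 217 217 216 217 217 216 216 217 217]
 [217 217 217 216 216 217 217 216 217 217 217 217 216 217 216 216 217]
 [217 217 217 217 218 217 217 217 216 217 217 217 217 217 216 217 217]
 [217 217 217 216 217 216 217 217 216 217 217 217 217 216 216 217 217]]
```

View pics/z1.png

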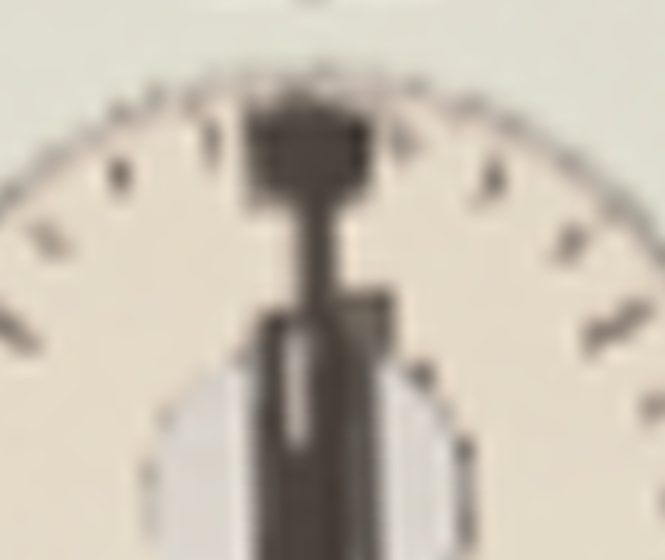

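The needle is centred on the zero mark to within about 1°, which is within measuring error, so I'm handing in.

```bash
python3 -c "
from h import *
imaging.get_image('scene'); print([d['xyz'] for d in spotter.spot_point('scene','egg_timer')])
print(close_job())"
```

```text
[[428.9, -337.6, 0.3]]
the job is handed in; nothing more can be done
None
```

The tare knob was turned in one grasp and released with the needle within about 1° of the middle of the zero mark, the dish and timer stayed where they were, and the job is handed in.

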